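Shut the packed component boxes

TASK

Three black parts boxes stand open on the worktop. Two are packed, one with a connector in it and one with a relay: with the fingertips, push the lids of these two over and down until they are fully shut, and leave the empty box standing open. Push lightly, for the hinges are weak; do not lift or shift the boxes, leave the parts in them untouched, and leave the other things on the bench alone.

Things in the scene. Friction and masses are not known exactly. Their poses are not given: they have to be found in the camera images.
- box_connector: Black plastic parts box with the connector in it, loose, 0.3 to 0.6 kg; 108 deep x 160 wide x 38 mm high without its lid, 3 mm walls, one divider makes 2 compartments side by side. The three boxes are alike and may swap places. Origin: centre of the underside; x points from the front to the hinge side, away from the robot (within 23 degrees), y along the width, z up.
- box_connector_lid (a joint): Lid angle, rad: 0 shut, 1.57 upright, at most 1.92; starts at 1.65 to 1.88, leaning back. Flat black plate 112 x 164 x 3 mm, hinge line 55 mm behind the box's origin, 38 mm above the worktop (underside of the shut lid; top 42 mm). The stiff hinge (0.05 N m) holds it at any angle, so push it all the way; 1 N at the free edge moves it. No latch.
- box_connector_lid_edge (a point): Middle of the free (front) edge of the lid of the box with the connector in it: 111 mm from the hinge line; 143 to 149 mm above the worktop at the start, 40 mm when shut. A flat tab 40 mm wide stands 8 mm out beyond it.
- box_relay: Black plastic parts box with the relay in it, loose, 0.3 to 0.6 kg; 108 deep x 160 wide x 38 mm high without its lid, 3 mm walls, one divider makes 2 compartments side by side. The three boxes are alike and may swap places. Origin: centre of the underside; x points from the front to the hinge side, away from the robot (within 23 degrees), y along the width, z up.
- box_relay_lid (a joint): Lid angle, rad: 0 shut, 1.57 upright, at most 1.92; starts at 1.65 to 1.88, leaning back. Flat black plate 112 x 164 x 3 mm, hinge line 55 mm behind the box's origin, 38 mm above the worktop (underside of the shut lid; top 42 mm). The stiff hinge (0.05 N m) holds it at any angle, so push it all the way; 1 N at the free edge moves it. No latch.
- box_relay_lid_edge (a point): Middle of the free (front) edge of the lid of the box with the relay in it: 111 mm from the hinge line; 143 to 149 mm above the worktop at the start, 40 mm when shut. A flat tab 40 mm wide stands 8 mm out beyond it.
- box_empty: Black plastic parts box with nothing in it, loose, 0.3 to 0.6 kg; 108 deep x 160 wide x 38 mm high without its lid, 3 mm walls, one divider makes 2 compartments side by side. The three boxes are alike and may swap places. Origin: centre of the underside; x points from the front to the hinge side, away from the robot (within 23 degrees), y along the width, z up.
- box_empty_lid (a joint): Lid angle, rad: 0 shut, 1.57 upright, at most 1.92; starts at 1.65 to 1.88, leaning back. Flat black plate 112 x 164 x 3 mm, hinge line 55 mm behind the box's origin, 38 mm above the worktop (underside of the shut lid; top 42 mm). The stiff hinge (0.05 N m) holds it at any angle, so push it all the way; 1 N at the free edge moves it. No latch.
- box_empty_lid_edge (a point): Middle of the free (front) edge of the lid of the box with nothing in it: 111 mm from the hinge line; 143 to 149 mm above the worktop at the start, 40 mm when shut. A flat tab 40 mm wide stands 8 mm out beyond it.
- connector: Round grey-white plug connector, 44 x 20 x 20 mm, lying flat in one compartment of its box. Origin: centre of its underside.
- relay: Relay with clear cover on a black base, 22 x 29 x 41 mm, lying on its side in one compartment of its box. Origin: centre of its base, 10 mm above the box's floor; its z axis (41 mm long) is level.
- connector_a: Bystander, leave alone: another round plug connector, 49 x 24 x 24 mm, loose on the worktop outside the boxes. Origin: centre of its underside.
- driver_green: Bystander, leave alone: small green-handled screwdriver, 110 mm long, 11 mm thick, loose on the worktop. Origin: centre of its underside.
- battery_1: Bystander, leave alone: cylindrical battery cell, 50 mm long, 15 mm thick, loose on the worktop. Origin: centre of its underside.
Not all that is in view belongs to the job. Leave any orange or yellow look-alike of the relay alone.

How it is judged:
By the outcome, as a careful person would: the job done as asked, in the order asked, and still so for the second after the job is handed in, with the robot touching nothing.
It also fails if it takes over 64 s, if anything falls off the work surface, if the arm or the gripper's body presses on something with over 40 N, if the wrist force passes 120 N, or if a joint passes its speed limit or range.

ROBOT

A 6-joint arm with a two-finger parallel gripper is mounted at the origin on a cart in front of the work surface, level with it; the furniture and walls round the work are solid. World frame = base frame: x ahead of the robot, y to its left, z up, the work surface at z = 0. Lengths are in m, angles in rad, forces in N, time in s.
With the tool pointing down it reaches from about 0.3 to 0.775 m from the base axis. Payload 14.6 kg.
Tool frame: the origin (TCP) lies on the centre line of the jaws, within the pads' length; the fingertips stand 11 mm ahead of it and the grasp point (between the pads) lies 8 mm behind it; z points along the fingers, y is the line along which they close (so a half turn about z gives the same grasp; the last joint's range is limited). The gripper opens to 94 mm and grips with 3 to 60 N. Pads are 16 mm wide; open, the fingers measure 119 mm over their backs; the gripper's body (75 mm by 177 mm) begins 78 mm behind the grasp point.
Start: joints at [-1.304, 0.3, 1.521, -0, 1.321, -0.067], TCP at [0.18, -0.52, 0.187] pointing down, gripper open.
Joint ranges: [-3.03, 3.03], [-0.79, 2.21], [0.23, 2.52], [-1.04, 4.18], [0, 3.07], [-2.55, 2.55]. Speed limits (rad/s): [2.22, 2.22, 2.57, 3.14, 3.14, 3.14].

INTERFACE

Orientations are given as a unit quaternion [w, x, y, z].
In Python, from workcell import sensors, vision, job_done, spotter gives the robot as it stands. The module is installed in compiled form; this text tells all that it offers.
- The arm moves only by the tool jog_arm, never from a script. Its argument "plan" is a list of rows, each an object of numbers: "tx", "ty", "tz": the shift along the tool's x, y, z in m; "spin": the turn about the tool's z in rad. A call has 1 to 8 rows; each row shifts and turns the commanded pose from where the row before left it, along the tool's axes as they then stand; what a row does not reach is not made up. A row lasts 1/8 s, in which the tool goes at most 62.5 mm and 10.7 degrees, less where a joint would pass 70% of its speed; a pose out of reach is approached as far as the arm can. A call is refused whole if a number of a shift passes 0.0625 or a number of a turn 0.188, either way. A call with a gripper value outside its range is refused whole. "fingers" is the finger opening in m, from 0 to 0.094, set as the call begins (left out, the last holds). The fingers move at their own pace and stop on an object; "grip_force" is the grip in N (left out, the last holds). Time passes only in rows, so rows that do not move let the fingers close. It gives the time, the measured TCP pose, the force, the opening and the grip force at its end, in the units of the state.
- sensors.get_state(): the state, without advancing time (a new reading comes with each control period).
- vision.snapshot(name): name is "side" or "top"; returns the picture (420x560x3 uint8, red, green, blue); there is no depth.
- vision.camera_model(name): a dict with "fov_y" (degrees; the focal length in pixels is half the picture's height over the tangent of half this angle, whatever the lens; pixels are square), "cx", "cy" (the principal point, pixels), "pose" (4x4, takes a point from camera to world coordinates). Camera axes: x right, y down, z forward; pixel columns grow to the right and rows downward; lengths in m; the calibration is good to about 2 mm. A picture is of the moment at which its call begins. camera_model takes no time and is no camera call.
- job_done(): hands the job in; it is judged then, once.
Trained networks look in the newest picture that a camera, given by its name, has taken for a name from the list of things; names that differ only in an ending like _2 or _b are one class to them, and where a whole thing is asked for, a point or a joint stands for the part that bears it (a point fixed in the world has none). Each returns a list of dicts, best first, with "confidence" (0 to 1); they miss things now and then, are a little off and sometimes report something else, mostly with a low value. They report only what shows in the picture. A call takes as long as a camera call. They do not tell look-alikes from the thing itself.
- spotter.boxes_of(camera, target): "bbox" ([left, top, right, bottom] in pixels, round what is visible of it).
- spotter.mark_of(camera, target): "pixel" ([row, column] in pixels: a listed point, or the origin of a listed thing).
The state is a dict: "time_s": time; "joint_positions": joint angles; "joint_vel": joint speeds; "tau": joint torques, N m; "position": TCP position; "eef_rot": TCP orientation; "wrist_force": force on the tool from outside, world axes, zero at the start; "ft_torque": the same for the moment, N m; "opening": finger opening in m; "grasp_force": force on a finger pad.
Only numpy, scipy, OpenCV 4.12 (cv2) and the standard library are available. Lean on these libraries where they do the work, as an engineer would, in place of code of your own. Each camera call takes 0.05 s, during which the arm holds its last target. There are 200 camera calls.

## Working session

There is one attempt and no reset: what is moved stays moved. The work goes in short steps, Python scripts to look and compute and a tool call to move; the robot and the scene stay as the last step left them, time stands still between calls to the robot, and variables do not carry over. Pictures are saved under pics/ and viewed, at most 10 in all, crops included, and the job is handed in when it is done.

Besides the shell and the picture viewer there is one more tool, called after "Request:" as a command line: name --argument value ..., lists and objects as JSON in quotes. jog_arm: Moves the arm, as the interface text tells. Its arguments: {"type":"object","properties":{"plan":{"type":"array"},"fingers":{"type":"number"},"grip_force":{"type":"number"}},"required":["plan"]}

```bash
mkdir -p pics; cat > h.py <<'E'
import numpy as np, cv2
from workcell import sensors, vision, job_done, spotter
def ray(cam,r,c):
    m=vision.camera_model(cam); f=210/np.tan(np.radians(m["fov_y"])/2)
    P=np.array(m["pose"]); d=P[:3,:3]@np.array([(c-m["cx"])/f,(r-m["cy"])/f,1]); return P[:3,3],d
def at(cam,r,c,z):
    o,d=ray(cam,r,c); return o+d*(z-o[2])/d[2]
def px(cam,p):
    m=vision.camera_model(cam); f=210/np.tan(np.radians(m["fov_y"])/2)
    P=np.array(m["pose"]); q=P[:3,:3].T@(np.array(p)-P[:3,3]); return np.array([m["cy"]+f*q[1]/q[2],m["cx"]+f*q[0]/q[2]])
def snap(cam,name):
    i=vision.snapshot(cam); cv2.imwrite(f"pics/{name}.png",cv2.cvtColor(i,cv2.COLOR_RGB2BGR)); return i
E
python3 - <<'E'
from h import *
np.set_printoptions(precision=3,suppress=True)
a=snap("top","t0");b=snap("side","s0")
cv2.imwrite("pics/both.png",cv2.cvtColor(cv2.resize(a,(800,600)),cv2.COLOR_RGB2BGR))
cv2.imwrite("pics/both_s.png",cv2.cvtColor(cv2.resize(b,(800,600)),cv2.COLOR_RGB2BGR))
for c in("top","side"):
    m=vision.camera_model(c);print(c,m["fov_y"],m["cx"],m["cy"],np.array(m["pose"]))
    for n in("box_connector","box_connector_lid_edge","connector","relay"):
        for r in spotter.mark_of(c,n): print(c,n,np.round(r["pixel"]),round(r["confidence"],2),at(c,*r["pixel"],{"box_connector":0,"box_connector_lid_edge":.146}.get(n,.006)))
s=sensors.get_state();print(s["time_s"],s["position"],s["eef_rot"],s["wrist_force"])
E
```

```text
top 43.14809426942804 282.394224042201 206.81109867275862 [[-0.013 -0.995  0.101  0.36 ]
 [-1.     0.013 -0.004 -0.003]
 [ 0.003 -0.101 -0.995  1.545]
 [ 0.     0.     0.     1.   ]]
top box_connector [226. 419.] 0.63 [ 0.454 -0.407  0.   ]
top connector [142. 321.] 0.53 [ 0.706 -0.126  0.006]
top relay [198. 342.] 0.71 [ 0.54  -0.184  0.006]
top relay [258. 220.] 0.63 [0.368 0.17  0.006]
top relay [218. 141.] 0.63 [0.487 0.4   0.006]
top relay [258. 326.] 0.5 [ 0.367 -0.133  0.006]
top relay [250. 264.] 0.41 [0.392 0.044 0.006]
side 43.18928338453405 291.07201249460206 209.63734160734208 [[-0.835 -0.381  0.398 -0.077]
 [-0.551  0.564 -0.615  0.95 ]
 [ 0.01  -0.733 -0.681  1.111]
 [ 0.     0.     0.     1.   ]]
side box_connector [164. 377.] 0.87 [ 0.456 -0.412  0.   ]
side box_connector_lid_edge [122. 355.] 0.97 [ 0.545 -0.391  0.146]
side connector [180. 268.] 0.6 [ 0.71  -0.125  0.006]
side connector [156. 374.] 0.48 [ 0.481 -0.433  0.006]
side relay [283. 310.] 0.7 [0.369 0.163 0.006]
side relay [186. 324.] 0.59 [ 0.543 -0.202  0.006]
side relay [246. 329.] 0.47 [0.397 0.017 0.006]
side relay [256. 308.] 0.43 [0.424 0.084 0.006]
side relay [216. 359.] 0.42 [ 0.385 -0.142  0.006]
0.5 [ 0.18  -0.52   0.187] [-0.     0.986  0.166 -0.   ] [ 0.092 -0.212  0.952]
```

View pics/both.png

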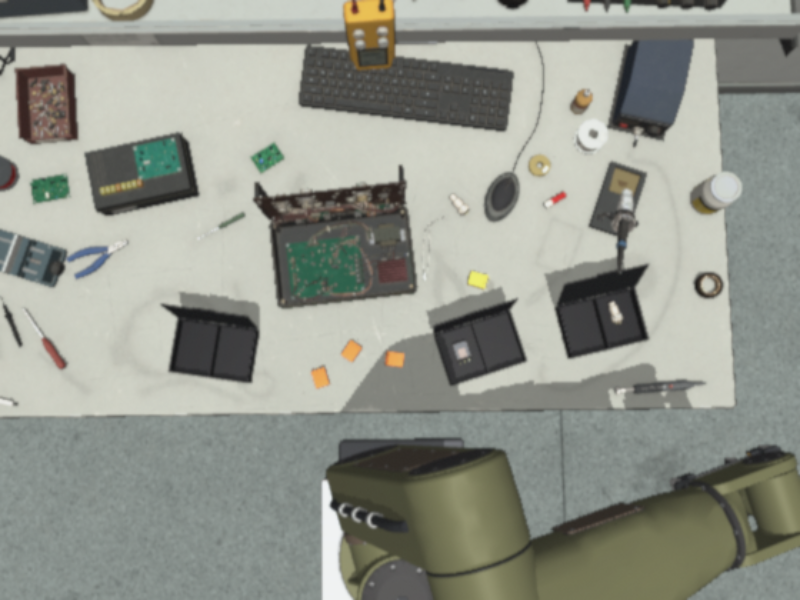

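View pics/both_s.png

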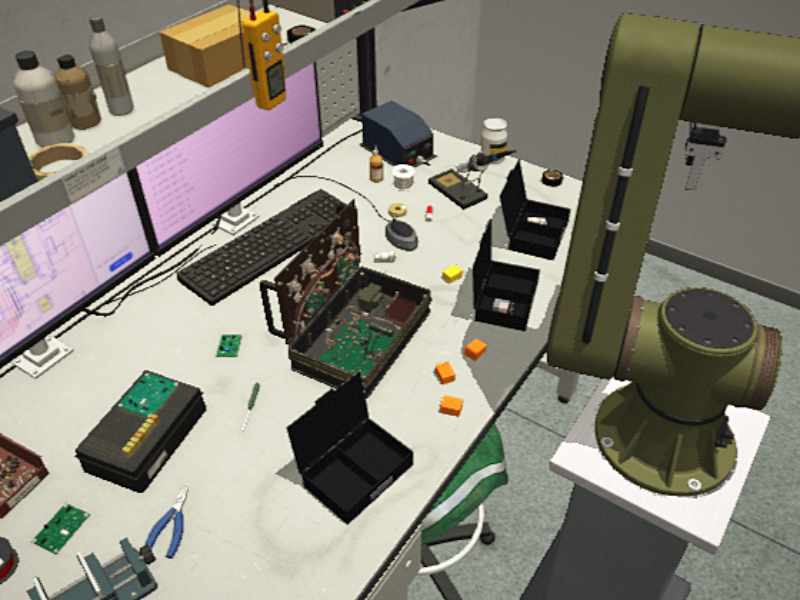

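```bash
cat > fit.py <<'E'
from h import *
from scipy.optimize import minimize
def prim(p):
    x,y,t,a=p; R=np.array([[np.cos(t),-np.sin(t)],[np.sin(t),np.cos(t)]])
    W=lambda q:[np.r_[R@np.array(u[:2])+[x,y],u[2]] for u in q]
    box=W([(i,j,k) for i in(-.054,.054) for j in(-.08,.08) for k in(0,.038)])
    L=lambda r,n,j:(.055-r*np.cos(a)-n*np.sin(-a)*-1*-1, j, .038+r*np.sin(a)+n*np.cos(a))
    # plate direction (-cos a, sin a); normal (sin a, cos a)
    L=lambda r,n,j:(.055-r*np.cos(a)+n*np.sin(a), j, .038+r*np.sin(a)+n*np.cos(a))
    lid=W([L(r,n,j) for r in(0,.111) for n in(0.0005,.0035) for j in(-.082,.082)])
    tab=W([L(r,n,j) for r in(.111,.119) for n in(.0005,.0035) for j in(-.02,.02)])
    return box,lid,tab
S=4
def sil(cam,p,off,shape):
    m=np.zeros(shape,np.uint8)
    for pts in prim(p):
        q=np.array([(px(cam,u)[::-1]-off)*S for u in pts])
        cv2.fillConvexPoly(m,cv2.convexHull(np.round(q*16).astype(np.int32)),1,shift=4)
    return m
def masks(imgs,p0,T):
    out={}
    for cam,im in imgs.items():
        q=np.array([px(cam,u)[::-1] for g in prim(p0) for u in g]); lo=np.floor(q.min(0)-10).astype(int);hi=np.ceil(q.max(0)+10).astype(int)
        lo=np.maximum(lo,0); c=cv2.resize(im[lo[1]:hi[1],lo[0]:hi[0]],None,fx=S,fy=S,interpolation=cv2.INTER_CUBIC)
        m=(c.max(2)<T).astype(np.uint8); m=cv2.morphologyEx(m,cv2.MORPH_OPEN,np.ones((9,9)))
        out[cam]=(lo-0.0,c,m)
    return out
def fit(imgs,p0,name,T=70):
    M=masks(imgs,p0,T)
    def cost(p):
        e=0
        for cam,(lo,c,m) in M.items():
            s=sil(cam,p,lo,m.shape); e+=(s^m).sum()/s.sum()
        return e
    b=min((minimize(cost,p0+np.random.default_rng(i).normal(size=4)*[.008,.008,.08,.05],method="Nelder-Mead",options=dict(initial_simplex=p0+np.vstack([np.zeros(4),np.diag([.015,.015,.15,.12])])*(1 if i%2 else -1))) for i in range(4)),key=lambda r:r.fun)
    vis=[]
    for cam,(lo,c,m) in M.items():
        v=np.clip(c[...,::-1].astype(float)*1.8,0,255).astype(np.uint8)
        cs,_=cv2.findContours(sil(cam,b.x,lo,m.shape),0,1); cv2.drawContours(v,cs,-1,(0,0,255),1)
        cs,_=cv2.findContours(m,0,1); cv2.drawContours(v,cs,-1,(0,255,0),1)
        vis.append(cv2.resize(v,(int(v.shape[1]*300/v.shape[0]),300)))
    return b.x,b.fun,np.hstack(vis)
E
python3 - <<'E'
from fit import *
I={c:cv2.cvtColor(cv2.imread(f"pics/{c[0]}0.png"),cv2.COLOR_BGR2RGB) for c in("top","side")}
V=[]
for n,p in dict(conn=(.455,-.41,.15,1.75),relay=(.40,-.14,.3,1.75)).items():
    x,f,v=fit(I,np.array(p),n); print(n,np.round(x,4),round(f,3)); V.append(v)
w=max(v.shape[1] for v in V); o=np.vstack([np.pad(v,((0,0),(0,w-v.shape[1]),(0,0))) for v in V])
cv2.imwrite("pics/fit.png",o[:, :800]); print(o.shape)
E
```

```text
Traceback (most recent call last):
  File "fit.py", line 35, in fit
    b=min((minimize(cost,p0+np.random.default_rng(i).normal(size=4)*[.008,.008,.08,.05],method="Nelder-Mead",options=dict(initial_simplex=p0+np.vstack([np.zeros(4),np.diag([.015,.015,.15,.12])])*(1 if i%2 else -1))) for i in range(4)),key=lambda r:r.fun)
  File "fit.py", line 35, in <genexpr>
    b=min((minimize(cost,p0+np.random.default_rng(i).normal(size=4)*[.008,.008,.08,.05],method="Nelder-Mead",options=dict(initial_simplex=p0+np.vstack([np.zeros(4),np.diag([.015,.015,.15,.12])])*(1 if i%2 else -1))) for i in range(4)),key=lambda r:r.fun)
           ~~~~~~~~^^^^^^^^^^^^^^^^^^^^^^^^^^^^^^^^^^^^^^^^^^^^^^^^^^^^^^^^^^^^^^^^^^^^^^^^^^^^^^^^^^^^^^^^^^^^^^^^^^^^^^^^^^^^^^^^^^^^^^^^^^^^^^^^^^^^^^^^^^^^^^^^^^^^^^^^^^^^^^^^^^^^^^^^^^^^^^^^^^^^^^^^^^^^^^^^^^^^
  File "fit.py", line 33, in cost
    s=sil(cam,p,lo,m.shape); e+=(s^m).sum()/s.sum()
  File "fit.py", line 17, in sil
    q=np.array([(px(cam,u)[::-1]-off)*S for u in pts])
                 ~~^^^^^^^
  File "h.py", line 9, in px
    m=vision.camera_model(cam); f=210/np.tan(np.radians(m["fov_y"])/2)
ValueError: time passes only in moves, steps and waits
```

```bash
sed -i 's/^def ray/import functools\n_cm=functools.lru_cache(vision.camera_model)\ndef ray/; s/m=vision.camera_model(cam)/m=_cm(cam)/' h.py
sed -i 's/p0+np.vstack(/p0+np.random.default_rng(i).normal(size=4)*[.006,.006,.06,.04]+np.vstack(/; s/minimize(cost,p0+np.random.default_rng(i).normal(size=4)\*\[.008,.008,.08,.05\]/minimize(cost,p0/' fit.py
cat > runfit.py <<'E'
from fit import *
I={c:cv2.cvtColor(cv2.imread(f"pics/{c[0]}0.png"),cv2.COLOR_BGR2RGB) for c in("top","side")}
V=[]
for n,p in dict(conn=(.455,-.41,.15,1.75),relay=(.40,-.14,.3,1.75)).items():
    x,f,v=fit(I,np.array(p),n); print(n,np.round(x,4),round(f,3)); V.append(v)
w=max(v.shape[1] for v in V); o=np.vstack([np.pad(v,((0,0),(0,w-v.shape[1]),(0,0))) for v in V])
cv2.imwrite("pics/fit.png",o[:, :800]); print(o.shape)
E
python3 runfit.py
```

```text
conn [ 0.4561 -0.4064  0.2314  1.7922] 0.462
relay [ 0.4089 -0.1603  0.3035  1.6184] 1.23
(600, 566, 3)
```

View pics/fit.png

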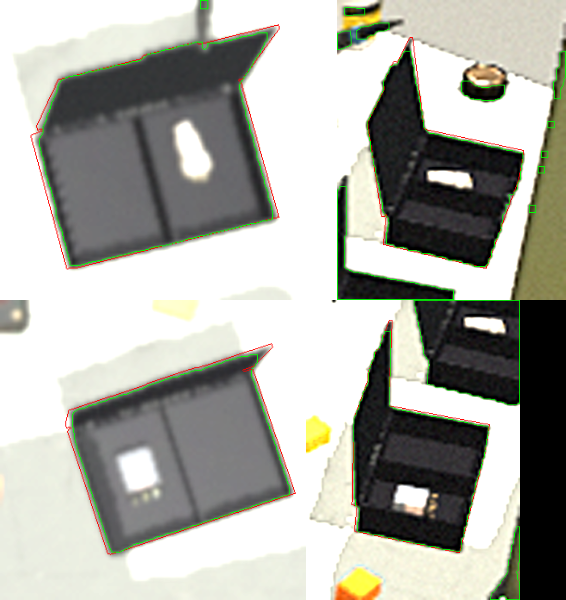

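```bash
cat > /dev/null; python3 - <<'E'
from h import *
np.set_printoptions(precision=4,suppress=True)
def tri(rt,rs):
    A=[];b=[]
    (o1,d1),(o2,d2)=ray("top",*rt),ray("side",*rs)
    s=np.linalg.lstsq(np.c_[d1,-d2],o2-o1,rcond=None)[0]
    return (o1+d1*s[0]+o2+d2*s[1])/2, np.linalg.norm(o1+d1*s[0]-o2-d2*s[1])
k=.7
print("iron tail",tri((270*k,620*k),(152*k,515*k)), "mid",tri((235*k,624*k),(157*k,490*k)), "head",tri((192*k,628*k),(163*k,462*k)))
# tip-centre waypoints: box-frame corner r, half extent
h=.008
for n,(x,y,t,a0),yo in(("conn",(.4561,-.4064,.2314,1.792),0.03),("relay",(.4089,-.1603,.3035,1.63),0)):
    c,s=np.cos(t),np.sin(t)
    print(n,"tool x dir",c,s)
    for lab,a in [("edge0",a0)]:
        bx=.055-.111*np.cos(a)+.0035*np.sin(a); print(" edge back box-x",bx,"z",.038+.111*np.sin(a))
    for bx in (.12,.055-.085*np.cos(1.5)+h,-.022):
        print(" bx",bx,"world",x+c*bx-s*yo,y+s*bx+c*yo)
m=cv2.imread("pics/both_s.png")[90:290,400:600]; cv2.imwrite("pics/crop.png",cv2.resize(m,(600,600),interpolation=cv2.INTER_CUBIC))
E
```

```text
iron tail (array([ 0.5361, -0.3963,  0.2048]), np.float64(0.0008965127633734068)) mid (array([ 0.609 , -0.4216,  0.1527]), np.float64(4.419659991404741e-05)) head (array([ 0.7039, -0.4545,  0.085 ]), np.float64(0.005532829058275182))
conn tool x dir 0.973346272383776 0.22934043262496928
 edge back box-x 0.08276857724994649 z 0.14629538124717942
 bx 0.12 world 0.5660213397073041 -0.3496787599134904
 bx 0.05698733785824525 world 0.5046881998986488 -0.36413011110993143
 bx -0.022 world 0.42780616902880786 -0.382245101346236
relay tool x dir 0.9542963190840056 0.29886206748719
 edge back box-x 0.06506163731259215 z 0.14880552515591722
 bx 0.12 world 0.5234155582900807 -0.1244365519015372
 bx 0.05698733785824525 world 0.46328280675252004 -0.1432686463870938
 bx -0.022 world 0.3879054809801519 -0.16687496548471817
```

View pics/crop.png

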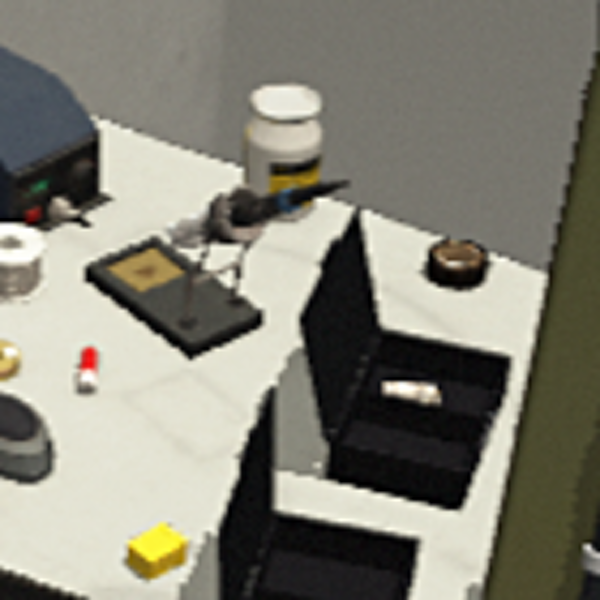

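Top view (800-wide): the connector box is the right one (600,315), with the plug at (615,312). The relay box is the middle one (480,340), with the relay at (461,351). The empty box is on the left (213,345).

Look-alikes are the yellow block (478,279), the orange blocks (320,377), (352,350) and (396,358), and the loose connector (458,203). I'm leaving all of these alone.

The soldering iron's tail hangs over the middle of the connector lid at z≈0.20. I'll push that lid on its +y side with the gripper turned 90°.

Request:
jog_arm --plan '[{"tz": -0.005, "spin": -0.1835}, {"tz": -0.005, "spin": -0.1835}, {"tz": -0.005, "spin": -0.1835}, {"tz": -0.005, "spin": -0.1835}, {"tz": -0.005, "spin": -0.1835}, {"tz": -0.005, "spin": -0.1835}, {"tz": -0.005, "spin": -0.1835}, {"tz": -0.005, "spin": -0.1835}]' --fingers 0

```text
$.plan[0]: bad value
```

Request:
jog_arm --plan '[{"tx": 0.0255, "ty": 0.03}, {"tx": 0.0255, "ty": 0.03}, {"tx": 0.0255, "ty": 0.03}, {"tx": 0.0255, "ty": 0.03}, {"ty": 0.03}, {"ty": 0.03}, {"ty": 0.03}, {}]'

```text
$.plan[0]: bad value
```

Request:
jog_arm --plan '[{"tx": 0, "ty": 0, "tz": -0.005, "spin": -0.1835}, {"tx": 0, "ty": 0, "tz": -0.005, "spin": -0.1835}, {"tx": 0, "ty": 0, "tz": -0.005, "spin": -0.1835}, {"tx": 0, "ty": 0, "tz": -0.005, "spin": -0.1835}, {"tx": 0, "ty": 0, "tz": -0.005, "spin": -0.1835}, {"tx": 0, "ty": 0, "tz": -0.005, "spin": -0.1835}, {"tx": 0, "ty": 0, "tz": -0.005, "spin": -0.1835}, {"tx": 0, "ty": 0, "tz": -0.005, "spin": -0.1835}]' --fingers 0

```text
time_s: 1.5
position: [0.1802, -0.5196, 0.2274]
eef_rot: [0.0, 0.619, 0.786, 0.0]
wrist_force: [0.8, -0.1, 0.3]
opening: 0.0171
grasp_force: 0.0
```

Request:
jog_arm --plan '[{"tx": 0.0255, "ty": 0.03, "tz": 0, "spin": 0}, {"tx": 0.0255, "ty": 0.03, "tz": 0, "spin": 0}, {"tx": 0.0255, "ty": 0.03, "tz": 0, "spin": 0}, {"tx": 0.0255, "ty": 0.03, "tz": 0, "spin": 0}, {"tx": 0, "ty": 0.03, "tz": 0, "spin": 0}, {"tx": 0, "ty": 0.03, "tz": 0, "spin": 0}, {"tx": 0, "ty": 0.03, "tz": 0, "spin": 0}, {"tx": 0, "ty": 0, "tz": 0, "spin": 0}]'

```text
time_s: 2.5
position: [0.3623, -0.3717, 0.227]
eef_rot: [-0.0, 0.62, 0.785, 0.0]
wrist_force: [-0.8, -0.2, 0.7]
opening: 0.001
grasp_force: 0.0
```

Request:
jog_arm --plan '[{"tx": 0, "ty": 0.035, "tz": 0, "spin": 0}, {"tx": 0, "ty": 0.035, "tz": 0, "spin": 0}, {"tx": 0, "ty": 0.035, "tz": 0, "spin": 0}, {"tx": 0, "ty": 0.035, "tz": 0, "spin": 0}, {"tx": 0, "ty": 0.035, "tz": 0, "spin": 0}, {"tx": 0, "ty": 0.035, "tz": 0, "spin": 0}, {"tx": 0, "ty": 0, "tz": 0, "spin": 0}]'

```text
time_s: 3.38
position: [0.5663, -0.324, 0.2265]
eef_rot: [-0.0, 0.62, 0.784, -0.0]
wrist_force: [-0.2, -0.5, -0.8]
opening: 0.0007
grasp_force: 0.0
```

```bash
cat > st.py <<'E'
from h import *
import sys
np.set_printoptions(precision=4,suppress=True)
B=dict(conn=(.4561,-.4064,.2314),relay=(.4089,-.1603,.3035))
s=sensors.get_state(); x,y,t=B[sys.argv[1]]; d=np.array(s["position"])
print("bx,by,tipz",np.cos(t)*(d[0]-x)+np.sin(t)*(d[1]-y),-np.sin(t)*(d[0]-x)+np.cos(t)*(d[1]-y),d[2]-.011,"F",np.array(s["wrist_force"]),s["time_s"],s["opening"])
if len(sys.argv)>2:
    a=snap("top",sys.argv[2]+"t");b=snap("side",sys.argv[2]+"s")
    cv2.imwrite(f"pics/{sys.argv[2]}.png",cv2.cvtColor(np.vstack([cv2.resize(a[150:300,250:530],(560,300)),cv2.resize(b[60:240,280:480],(560,300))[:, :]]),cv2.COLOR_RGB2BGR))
E
python3 st.py conn m1
```

```text
bx,by,tipz 0.12614380009576417 0.054949695262019496 0.21545745277239575 F [-0.1939 -0.5489 -0.7654] 3.375 0.0007191187878214185
```

View pics/m1.png

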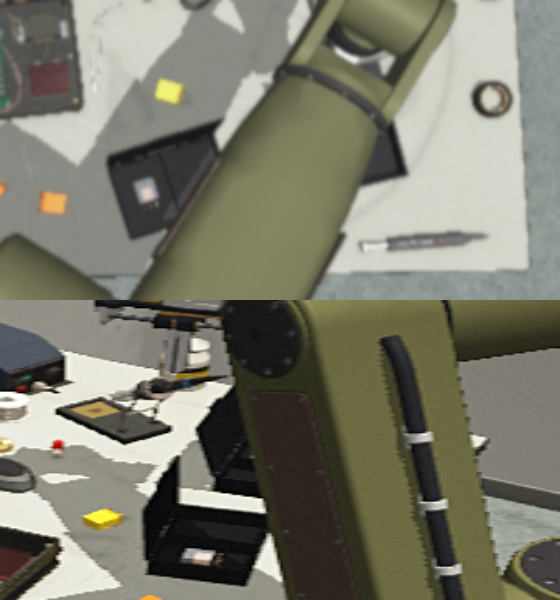

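The gripper is behind the connector lid, on the camera side of the iron's tail at (225,378) in the lower view. The path down is clear.

Request:
jog_arm --plan '[{"tx": 0, "ty": 0, "tz": 0.02, "spin": 0}, {"tx": 0, "ty": 0, "tz": 0.02, "spin": 0}, {"tx": 0, "ty": 0, "tz": 0.02, "spin": 0}, {"tx": 0, "ty": 0, "tz": 0.02, "spin": 0}, {"tx": 0, "ty": 0, "tz": 0.02, "spin": 0}, {"tx": 0, "ty": 0, "tz": 0, "spin": 0}, {"tx": 0, "ty": -0.01, "tz": 0, "spin": 0}, {"tx": 0, "ty": -0.01, "tz": 0, "spin": 0}]'

```text
time_s: 4.47
position: [0.5455, -0.3293, 0.1283]
eef_rot: [0.001, 0.621, 0.784, 0.0]
wrist_force: [-0.4, -0.1, 0.4]
opening: 0.0005
grasp_force: 0.0
```

Request:
jog_arm --plan '[{"tx": 0, "ty": -0.0115, "tz": -0.001, "spin": 0}, {"tx": 0, "ty": -0.0115, "tz": -0.001, "spin": 0}, {"tx": 0, "ty": -0.0115, "tz": -0.001, "spin": 0}, {"tx": 0, "ty": -0.0115, "tz": 0, "spin": 0}, {"tx": 0, "ty": -0.0115, "tz": 0, "spin": 0}, {"tx": 0, "ty": -0.012, "tz": 0.0045, "spin": 0}, {"tx": 0, "ty": -0.0115, "tz": 0.0045, "spin": 0}, {"tx": 0, "ty": -0.007, "tz": 0.005, "spin": 0}]'

```text
time_s: 5.48
position: [0.4598, -0.3491, 0.1158]
eef_rot: [-0.0, 0.621, 0.784, 0.0]
wrist_force: [0.1, -0.1, -0.7]
opening: 0.0005
grasp_force: 0.0
```

```bash
python3 st.py conn m2
```

```text
bx,by,tipz 0.016747967811922036 0.05495577375846303 0.10483117659687836 F [ 0.0923 -0.0727 -0.6768] 5.475 0.000487266713298705
```

View pics/m2.png

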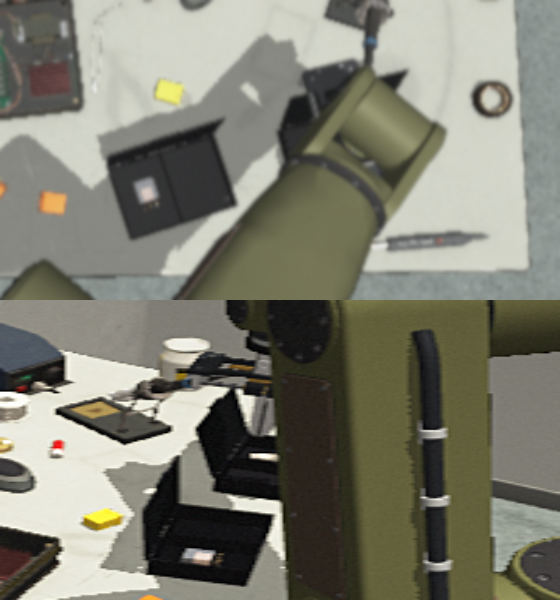

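```bash
python3 - <<'E'
from fit import *
im=cv2.imread("pics/m2s.png"); x0,x1,y0,y1=300,400,70,170
v=cv2.resize(im[y0:y1,x0:x1],(600,600),interpolation=cv2.INTER_CUBIC)
v=np.clip(v*1.6,0,255).astype(np.uint8)
P=lambda u:tuple(int(k) for k in ((px("side",u)[::-1]-[x0,y0])*6))
for a,col in((1.792,(0,0,255)),(.95,(0,255,0))):
    for g in prim((.4561,-.4064,.2314,a))[:2]:
        cv2.polylines(v,[cv2.convexHull(np.array([P(u) for u in g],np.int32))],True,col,1)
s=sensors.get_state();t=np.array(s["position"])-[0,0,.011];cv2.circle(v,P(t),5,(255,0,255),-1);cv2.circle(v,P(t+[0,0,.05]),5,(255,0,255),-1)
cv2.imwrite("pics/ov.png",v)
E
```

```text
(no output)
```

View pics/ov.png

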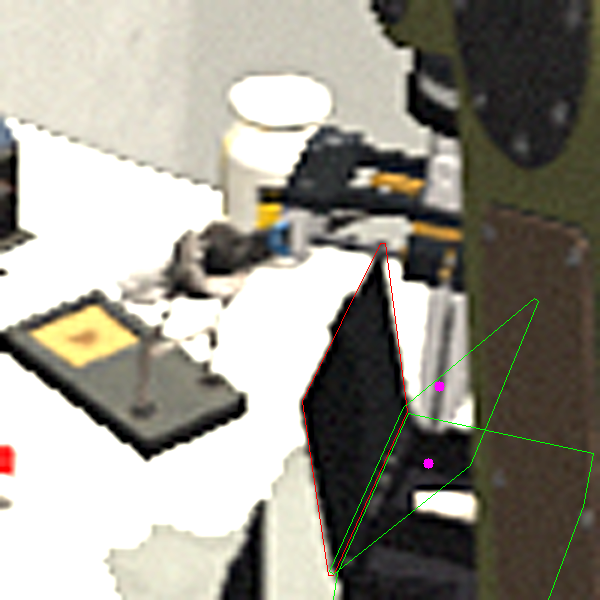

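```bash
python3 - <<'E'
from fit import *
out=[]
for f,t,yd in(("s0",(.18,-.52,.187),-1.237),("m1s",(.5663,-.324,.2265),.2314),("m2s",(.4598,-.3491,.1158),.2314)):
    im=cv2.imread(f"pics/{f}.png"); t=np.array(t)
    c=px("side",t)[::-1]; lo=np.round(c-[35,45]).astype(int)
    v=cv2.resize(im[max(lo[1],0):lo[1]+70,lo[0]:lo[0]+70],(266,266*min(70,lo[1]+70)//70),interpolation=cv2.INTER_CUBIC)
    v=np.clip(v*1.5,0,255).astype(np.uint8)
    lo[1]=max(lo[1],0)
    P=lambda u:tuple(int(k) for k in ((px("side",u)[::-1]-lo)*3.8))
    u=np.array([np.cos(yd),np.sin(yd),0])
    for o in([-.0465,.0465] if f=="s0" else [0]):
        a=t+u*o; cv2.line(v,P(a-[0,0,.011]),P(a+[0,0,.07]),(255,0,255),1); cv2.circle(v,P(a),2,(0,0,255),-1)
    out.append(np.pad(v,((0,266-v.shape[0]),(0,0),(0,0))))
cv2.imwrite("pics/ov2.png",np.hstack(out))
E
```

```text
(no output)
```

View pics/ov2.png

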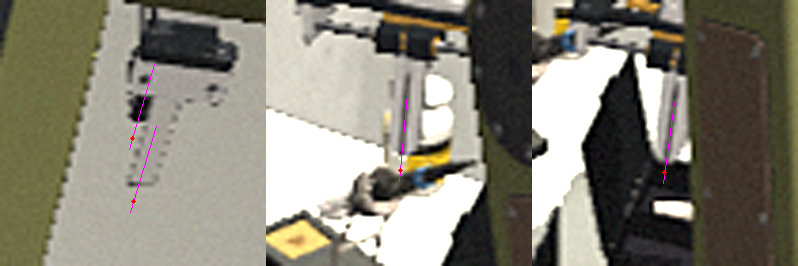

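The lid hasn't moved. In the side view the whole gripper sits about 8 px above its predicted place, so the real tips are roughly 25 mm higher than computed and they passed over the lid edge. I'll go back over it and push lower.

Request:
jog_arm --plan '[{"tx": 0, "ty": 0, "tz": -0.03, "spin": 0}, {"tx": 0, "ty": 0, "tz": -0.03, "spin": 0}, {"tx": 0, "ty": 0, "tz": -0.02, "spin": 0}, {"tx": 0, "ty": 0.03, "tz": 0, "spin": 0}, {"tx": 0, "ty": 0.03, "tz": 0, "spin": 0}, {"tx": 0, "ty": 0.03, "tz": 0, "spin": 0}, {"tx": 0, "ty": 0.02, "tz": 0, "spin": 0}, {"tx": 0, "ty": 0, "tz": 0, "spin": 0}]'

```text
time_s: 6.58
position: [0.5684, -0.3231, 0.1956]
eef_rot: [-0.0, 0.62, 0.784, 0.0]
wrist_force: [-0.7, 0.0, -0.1]
opening: 0.0003
grasp_force: 0.0
```

Request:
jog_arm --plan '[{"tx": 0, "ty": 0, "tz": 0.02, "spin": 0}, {"tx": 0, "ty": 0, "tz": 0.02, "spin": 0}, {"tx": 0, "ty": 0, "tz": 0.02, "spin": 0}, {"tx": 0, "ty": 0, "tz": 0.02, "spin": 0}, {"tx": 0, "ty": 0, "tz": 0.02, "spin": 0}, {"tx": 0, "ty": 0, "tz": 0, "spin": 0}]'

```text
time_s: 7.32
position: [0.5667, -0.3235, 0.0947]
eef_rot: [-0.001, 0.621, 0.784, -0.0]
wrist_force: [-0.6, 0.6, 0.2]
opening: 0.0007
grasp_force: 0.0
```

```bash
python3 st.py conn m3; python3 - <<'E'
from h import *
s=sensors.get_state();t=np.array(s["position"])
im=cv2.imread("pics/m3s.png"); lo=np.array([300,60])
v=cv2.resize(im[60:160,300:400],(600,600),interpolation=cv2.INTER_CUBIC);v=np.clip(v*1.5,0,255).astype(np.uint8)
P=lambda u:tuple(int(k) for k in ((px("side",u)[::-1]-lo)*6))
cv2.line(v,P(t-[0,0,.011]),P(t+[0,0,.07]),(255,0,255),1)
cv2.imwrite("pics/ov3.png",v)
E
```

```text
bx,by,tipz 0.12663578726595826 0.05531266469378972 0.08374930596304249 F [-0.593   0.5876  0.186 ] 7.325 0.0006544476449462851
```

View pics/ov3.png

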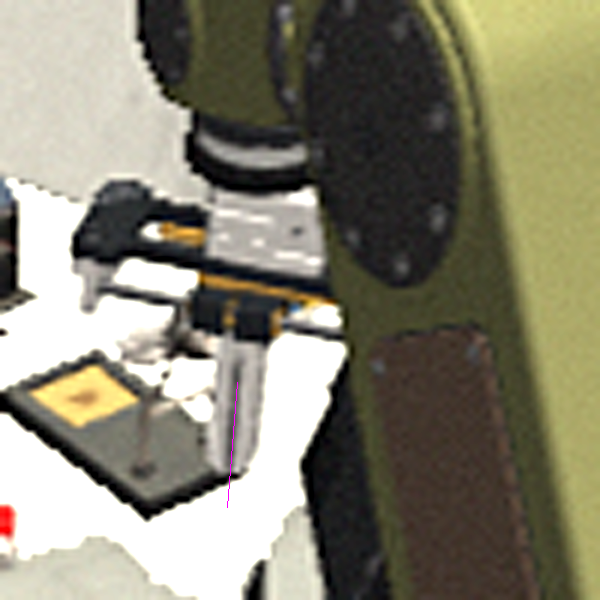

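Request:
jog_arm --plan '[{"tx": 0, "ty": -0.011, "tz": -0.002, "spin": 0}, {"tx": 0, "ty": -0.011, "tz": -0.002, "spin": 0}, {"tx": 0, "ty": -0.011, "tz": -0.002, "spin": 0}, {"tx": 0, "ty": -0.011, "tz": -0.002, "spin": 0}, {"tx": 0, "ty": -0.011, "tz": -0.002, "spin": 0}, {"tx": 0, "ty": -0.011, "tz": 0, "spin": 0}, {"tx": 0, "ty": -0.011, "tz": 0, "spin": 0}]'

```text
time_s: 8.3
position: [0.4919, -0.3415, 0.1062]
eef_rot: [-0.0, 0.621, 0.784, -0.0]
wrist_force: [0.7, 1.0, -0.4]
opening: 0.0004
grasp_force: 0.3
```

```bash
cat > ov.py <<'E'
from fit import *
import sys
# ov.py box name lidangles...
B=dict(conn=(.4561,-.4064,.2314),relay=(.4089,-.1603,.3035))[sys.argv[1]]
s=sensors.get_state();t=np.array(s["position"])+[0,0,.022]; x,y,th=B; d=t-[x,y,0]
print("bx,by,true tipz",np.cos(th)*d[0]+np.sin(th)*d[1],-np.sin(th)*d[0]+np.cos(th)*d[1],t[2]-.011,np.round(s["wrist_force"],2),s["time_s"])
out=[]
for cam in("side","top"):
    im=snap(cam,sys.argv[2]+cam)[...,::-1]; lo=np.round(px(cam,(x,y,.06))[::-1]-[50,60]).astype(int); lo=np.maximum(lo,0)
    v=cv2.resize(im[lo[1]:lo[1]+100,lo[0]:lo[0]+100],(400,400),interpolation=cv2.INTER_CUBIC);v=np.clip(v*1.5,0,255).astype(np.uint8)
    P=lambda u:tuple(int(k) for k in ((px(cam,u)[::-1]-lo)*4))
    for a,col in zip(map(float,sys.argv[3:]),((0,0,255),(0,255,0))):
        for g in prim((*B,a))[:2]: cv2.polylines(v,[cv2.convexHull(np.array([P(u) for u in g],np.int32))],True,col,1)
    cv2.line(v,P(t-[0,0,.011]),P(t+[0,0,.07]),(255,0,255),1); out.append(v)
cv2.imwrite(f"pics/{sys.argv[2]}.png",np.hstack(out))
E
python3 ov.py conn m4 1.45
```

```text
bx,by,true tipz 0.049754630485965144 0.05494157696221704 0.11717108557609958 [ 0.7   1.04 -0.39] 8.3
```

View pics/m4.png

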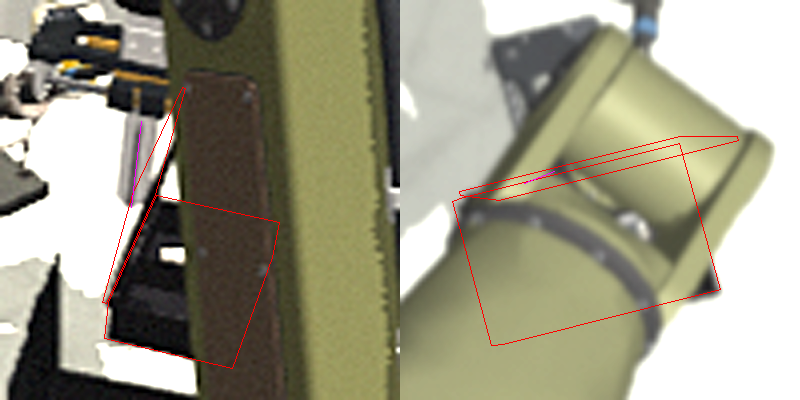

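Confirmed with the 22 mm offset: the lid is now just past upright and the finger is behind it. I'll continue along the arc.

Request:
jog_arm --plan '[{"tx": 0, "ty": -0.0125, "tz": 0.003, "spin": 0}, {"tx": 0, "ty": -0.0125, "tz": 0.003, "spin": 0}, {"tx": 0, "ty": -0.007, "tz": 0.005, "spin": 0}, {"tx": 0, "ty": -0.007, "tz": 0.005, "spin": 0}, {"tx": 0, "ty": -0.006, "tz": 0.006, "spin": 0}, {"tx": 0, "ty": -0.0055, "tz": 0.006, "spin": 0}, {"tx": 0, "ty": -0.0045, "tz": 0.0075, "spin": 0}, {"tx": 0, "ty": -0.0045, "tz": 0.0075, "spin": 0}]'

```text
time_s: 9.4
position: [0.4345, -0.355, 0.0627]
eef_rot: [-0.0, 0.621, 0.784, 0.0]
wrist_force: [0.7, 0.1, 0.8]
opening: 0.0007
grasp_force: 0.3
```

Request:
jog_arm --plan '[{"tx": 0, "ty": -0.003, "tz": 0.008, "spin": 0}, {"tx": 0, "ty": -0.003, "tz": 0.008, "spin": 0}, {"tx": 0, "ty": -0.001, "tz": 0.004, "spin": 0}, {"tx": 0, "ty": -0.001, "tz": 0.003, "spin": 0}, {"tx": 0, "ty": 0, "tz": 0, "spin": 0}]'

```text
time_s: 10.02
position: [0.427, -0.3568, 0.0401]
eef_rot: [-0.0, 0.621, 0.784, 0.0]
wrist_force: [0.3, -1.6, 0.1]
opening: 0.0007
grasp_force: 0.0
```

```bash
python3 ov.py conn m5 .1
```

```text
bx,by,true tipz -0.01696930154964505 0.054988820046606206 0.05114844372948871 [ 0.34 -1.64  0.11] 10.025
```

Request:
jog_arm --plan '[{"tx": 0, "ty": 0, "tz": 0.002, "spin": 0}, {"tx": 0, "ty": 0, "tz": 0.002, "spin": 0}, {"tx": 0, "ty": 0, "tz": 0.002, "spin": 0}, {"tx": 0, "ty": 0, "tz": 0, "spin": 0}]'

```text
time_s: 10.62
position: [0.4269, -0.3567, 0.034]
eef_rot: [-0.0, 0.621, 0.784, 0.0]
wrist_force: [0.1, 0.3, -0.5]
opening: 0.0005
grasp_force: 0.0
```

Request:
jog_arm --plan '[{"tx": 0, "ty": 0, "tz": 0.001, "spin": 0}, {"tx": 0, "ty": 0, "tz": 0, "spin": 0}]'

```text
time_s: 10.88
position: [0.427, -0.3568, 0.0332]
eef_rot: [-0.0, 0.621, 0.784, 0.0]
wrist_force: [-0.0, -0.5, -0.6]
opening: 0.0008
grasp_force: 0.0
```

Request:
jog_arm --plan '[{"tx": 0, "ty": 0, "tz": 0.001, "spin": 0}, {"tx": 0, "ty": 0, "tz": 0, "spin": 0}]'

```text
time_s: 11.12
position: [0.427, -0.3568, 0.0322]
eef_rot: [-0.0, 0.621, 0.784, 0.0]
wrist_force: [-0.2, -0.1, 0.7]
opening: 0.0007
grasp_force: 0.0
```

Request:
jog_arm --plan '[{"tx": 0, "ty": 0, "tz": 0.001, "spin": 0}, {"tx": 0, "ty": 0, "tz": 0, "spin": 0}]'

```text
time_s: 11.38
position: [0.427, -0.3568, 0.0312]
eef_rot: [-0.0, 0.621, 0.784, -0.0]
wrist_force: [0.8, -0.2, 0.4]
opening: 0.0005
grasp_force: 0.0
```

Request:
jog_arm --plan '[{"tx": 0, "ty": 0, "tz": 0.001, "spin": 0}, {"tx": 0, "ty": 0, "tz": 0, "spin": 0}]'

```text
time_s: 11.62
position: [0.427, -0.3568, 0.0302]
eef_rot: [-0.0, 0.621, 0.784, -0.0]
wrist_force: [0.9, -0.4, -0.0]
opening: 0.0004
grasp_force: 0.0
```

Request:
jog_arm --plan '[{"tx": 0, "ty": 0, "tz": 0.001, "spin": 0}, {"tx": 0, "ty": 0, "tz": 0, "spin": 0}]'

```text
time_s: 11.88
position: [0.4269, -0.3568, 0.0292]
eef_rot: [-0.0, 0.621, 0.784, 0.0]
wrist_force: [-0.5, -0.6, -1.2]
opening: 0.0009
grasp_force: 0.0
```

Request:
jog_arm --plan '[{"tx": 0, "ty": 0, "tz": 0.001, "spin": 0}, {"tx": 0, "ty": 0, "tz": 0, "spin": 0}]'

```text
time_s: 12.12
position: [0.4269, -0.3568, 0.0281]
eef_rot: [-0.0, 0.621, 0.784, 0.0]
wrist_force: [0.5, 0.3, -0.1]
opening: 0.0004
grasp_force: 0.0
```

```bash
cat > ang.py <<'E'
from fit import *
import sys
B=dict(conn=(.4561,-.4064,.2314),relay=(.4089,-.1603,.3035))[sys.argv[1]]
for cam in("side","top"):
    im=snap(cam,sys.argv[2]+cam)
    lo,c,m=masks({cam:im},(*B,1.),70)[cam]
    hsv=cv2.cvtColor(c,cv2.COLOR_RGB2HSV); arm=(hsv[...,1]>70)&(hsv[...,0]>18)&(hsv[...,0]<45)
    ok=~cv2.dilate(arm.astype(np.uint8),np.ones((13,13))).astype(bool)
    print(cam,"vis",round(ok.mean(),2),[(a,int(((sil(cam,(*B,a),lo,m.shape)^m)[ok]).sum())) for a in(0,.05,.1,.2,.3,.5,.8,1.1,1.4,1.8)])
    for r in spotter.mark_of(cam,"box_connector_lid_edge")[:4]: print(np.round(r["pixel"]),round(r["confidence"],2))
    x,y,t=B
    for a in(0,.1,.3,.6): 
        u=.055-.111*np.cos(a); print(a,px(cam,(x+u*np.cos(t),y+u*np.sin(t),.04+.111*np.sin(a))).round(1))
E
python3 ang.py conn m6
```

```text
side vis 0.58 [(0, 13061), (0.05, 12914), (0.1, 12756), (0.2, 12452), (0.3, 12229), (0.5, 11725), (0.8, 11819), (1.1, 13619), (1.4, 14730), (1.8, 18381)]
0 [158.5 394.6]
0.1 [155.8 394.9]
0.3 [150.2 394.6]
0.6 [141.8 391.5]
top vis 0.92 [(0, 23033), (0.05, 23225), (0.1, 23347), (0.2, 23451), (0.3, 23783), (0.5, 24249), (0.8, 24603), (1.1, 24066), (1.4, 22898), (1.8, 29643)]
[243. 334.] 0.74
[255. 325.] 0.35
0 [244.  427.4]
0.1 [243.7 428.5]
0.3 [241.9 430.2]
0.6 [236.3 431.9]
```

Request:
jog_arm --plan '[{"tx": 0, "ty": 0, "tz": 0.001, "spin": 0}, {"tx": 0, "ty": 0, "tz": 0.001, "spin": 0}, {"tx": 0, "ty": 0, "tz": 0, "spin": 0}]'

```text
time_s: 12.7
position: [0.4269, -0.3568, 0.0261]
eef_rot: [-0.0, 0.621, 0.784, 0.0]
wrist_force: [0.0, 1.1, 0.1]
opening: 0.0009
grasp_force: 0.0
```

Request:
jog_arm --plan '[{"tx": 0, "ty": 0, "tz": 0.001, "spin": 0}, {"tx": 0, "ty": 0, "tz": 0, "spin": 0}]'

```text
time_s: 12.95
position: [0.4269, -0.3568, 0.0252]
eef_rot: [-0.0, 0.621, 0.784, -0.0]
wrist_force: [-0.7, -0.4, -0.3]
opening: 0.0006
grasp_force: 0.0
```

Request:
jog_arm --plan '[{"tx": 0, "ty": 0, "tz": 0.001, "spin": 0}, {"tx": 0, "ty": 0, "tz": 0, "spin": 0}]'

```text
time_s: 13.2
position: [0.4269, -0.3568, 0.0241]
eef_rot: [-0.0, 0.621, 0.784, 0.0]
wrist_force: [0.1, -0.6, 0.1]
opening: 0.0007
grasp_force: 0.0
```

Request:
jog_arm --plan '[{"tx": 0, "ty": 0, "tz": -0.02, "spin": 0}, {"tx": 0, "ty": 0, "tz": -0.04, "spin": 0}, {"tx": 0, "ty": 0, "tz": -0.05, "spin": 0}, {"tx": 0, "ty": 0, "tz": -0.05, "spin": 0}, {"tx": 0, "ty": -0.05, "tz": -0.03, "spin": 0}, {"tx": -0.025, "ty": -0.055, "tz": 0, "spin": 0}, {"tx": -0.035, "ty": -0.055, "tz": 0, "spin": 0}, {"tx": -0.035, "ty": -0.055, "tz": 0, "spin": 0}]'

```text
time_s: 14.2
position: [0.2416, -0.4958, 0.2146]
eef_rot: [0.0, 0.621, 0.784, -0.0]
wrist_force: [1.0, -1.4, 0.6]
opening: 0.0006
grasp_force: 0.0
```

Request:
jog_arm --plan '[{"tx": -0.02, "ty": -0.05, "tz": 0, "spin": 0}, {"tx": 0, "ty": 0, "tz": 0, "spin": 0}]'

```text
time_s: 14.45
position: [0.1963, -0.527, 0.2138]
eef_rot: [-0.0, 0.623, 0.783, 0.0]
wrist_force: [0.6, -1.1, 0.1]
opening: 0.0002
grasp_force: 0.0
```

```bash
python3 ang.py conn m7; python3 - <<'E'
from fit import *
I={c:cv2.cvtColor(cv2.imread(f"pics/m7{c}.png"),cv2.COLOR_BGR2RGB) for c in("top","side")}
for a in(.05,.5,1.2,1.75):
    x,f,v=fit(I,np.array((.4561,-.4064,.2314,a)),"c"); print(a,np.round(x,4),round(f,3))
s=sensors.get_state();print(s["position"],s["time_s"],np.round(s["joint_positions"],2))
E
```

```text
side vis 0.8 [(0, 2575), (0.05, 2930), (0.1, 3353), (0.2, 4113), (0.3, 4733), (0.5, 5761), (0.8, 5460), (1.1, 4348), (1.4, 4573), (1.8, 11064)]
[157. 396.] 0.76
0 [158.5 394.6]
0.1 [155.8 394.9]
0.3 [150.2 394.6]
0.6 [141.8 391.5]
top vis 1.0 [(0, 3368), (0.05, 3629), (0.1, 3824), (0.2, 4157), (0.3, 4804), (0.5, 5804), (0.8, 6394), (1.1, 5971), (1.4, 4897), (1.8, 14312)]
[247. 429.] 0.75
0 [244.  427.4]
0.1 [243.7 428.5]
0.3 [241.9 430.2]
0.6 [236.3 431.9]
0.05 [ 0.456  -0.4078  0.2277 -0.1718] 0.384
0.5 [ 0.4558 -0.4082  0.223  -0.1951] 0.401
1.2 [ 0.453  -0.4083  0.224   1.3155] 0.507
1.75 [ 0.4529 -0.4083  0.2239  1.3168] 0.607
[ 0.19996894 -0.52502227  0.21432931] 14.65 [-1.27  0.31  1.45  0.    1.39 -1.5 ]
```

The connector lid is down and the box hasn't moved. I'll press it once more from above until I feel contact.

Request:
jog_arm --plan '[{"tx": 0.028, "ty": 0.05, "tz": 0, "spin": 0}, {"tx": 0.028, "ty": 0.05, "tz": 0, "spin": 0}, {"tx": 0.028, "ty": 0.05, "tz": 0, "spin": 0}, {"tx": 0.028, "ty": 0.05, "tz": 0, "spin": 0}, {"tx": 0, "ty": 0.0415, "tz": 0, "spin": 0}, {"tx": 0, "ty": 0, "tz": 0.05, "spin": 0}, {"tx": 0, "ty": 0, "tz": 0.05, "spin": 0}, {"tx": 0, "ty": 0, "tz": 0.05, "spin": 0}]'

```text
time_s: 15.65
position: [0.4094, -0.36, 0.0631]
eef_rot: [0.0, 0.62, 0.785, -0.0]
wrist_force: [-0.2, -0.5, -0.9]
opening: 0.0004
grasp_force: 0.0
```

Request:
jog_arm --plan '[{"tx": 0, "ty": 0, "tz": 0.025, "spin": 0}, {"tx": 0, "ty": 0, "tz": 0.01, "spin": 0}, {"tx": 0, "ty": 0, "tz": 0.005, "spin": 0}, {"tx": 0, "ty": 0, "tz": 0, "spin": 0}]'

```text
time_s: 16.15
position: [0.409, -0.3614, 0.025]
eef_rot: [0.001, 0.621, 0.784, -0.0]
wrist_force: [-0.4, -0.5, -0.1]
opening: 0.0007
grasp_force: 0.0
```

Request:
jog_arm --plan '[{"tx": 0, "ty": 0, "tz": 0.001, "spin": 0}, {"tx": 0, "ty": 0, "tz": 0.001, "spin": 0}, {"tx": 0, "ty": 0, "tz": 0, "spin": 0}]'

```text
time_s: 16.52
position: [0.4088, -0.3616, 0.0229]
eef_rot: [0.001, 0.621, 0.784, -0.0]
wrist_force: [-0.8, 1.1, 5.4]
opening: 0.0007
grasp_force: 2.4
```

Request:
jog_arm --plan '[{"tx": 0, "ty": 0, "tz": -0.012, "spin": 0}, {"tx": 0, "ty": 0, "tz": -0.05, "spin": 0}, {"tx": 0, "ty": 0, "tz": -0.05, "spin": -0.072}, {"tx": 0, "ty": 0, "tz": -0.05, "spin": 0}, {"tx": 0.03, "ty": 0.03, "tz": -0.03, "spin": 0}, {"tx": 0.04, "ty": 0.04, "tz": 0, "spin": 0}, {"tx": 0.04, "ty": 0.04, "tz": 0, "spin": 0}, {"tx": 0.04, "ty": 0.04, "tz": 0, "spin": 0}]'

```text
time_s: 17.52
position: [0.5074, -0.1717, 0.2153]
eef_rot: [0.0, 0.592, 0.806, 0.0]
wrist_force: [-0.1, -0.4, 0.2]
opening: 0.0006
grasp_force: 0.0
```

Request:
jog_arm --plan '[{"tx": 0.022, "ty": 0.025, "tz": 0, "spin": 0}, {"tx": 0, "ty": 0, "tz": 0, "spin": 0}]'

```text
time_s: 17.77
position: [0.5248, -0.1432, 0.2149]
eef_rot: [0.0, 0.591, 0.807, 0.0]
wrist_force: [-0.2, 0.1, -0.9]
opening: 0.0007
grasp_force: 0.0
```

```bash
python3 st.py relay
```

```text
bx,by,tipz 0.11572567334323083 -0.018331462027106733 0.2038512971015707 F [-0.1836  0.0946 -0.8752] 17.775 0.0006777935007156376
```

Request:
jog_arm --plan '[{"tx": 0, "ty": 0, "tz": 0.025, "spin": 0}, {"tx": 0, "ty": 0, "tz": 0.025, "spin": 0}, {"tx": 0, "ty": 0, "tz": 0.025, "spin": 0}, {"tx": 0, "ty": 0, "tz": 0.025, "spin": 0}, {"tx": 0, "ty": 0, "tz": 0.023, "spin": 0}, {"tx": 0, "ty": 0, "tz": 0, "spin": 0}]'

```text
time_s: 18.52
position: [0.5231, -0.1456, 0.0905]
eef_rot: [-0.001, 0.593, 0.805, -0.0]
wrist_force: [0.0, 0.6, 0.5]
opening: 0.0001
grasp_force: 0.0
```

Request:
jog_arm --plan '[{"tx": 0, "ty": -0.011, "tz": -0.003, "spin": 0}, {"tx": 0, "ty": -0.011, "tz": -0.003, "spin": 0}, {"tx": 0, "ty": -0.011, "tz": -0.003, "spin": 0}, {"tx": 0, "ty": -0.011, "tz": -0.003, "spin": 0}, {"tx": 0, "ty": -0.0115, "tz": 0, "spin": 0}, {"tx": 0, "ty": -0.0115, "tz": 0, "spin": 0}, {"tx": 0, "ty": -0.0125, "tz": 0.004, "spin": 0}, {"tx": 0, "ty": -0.0115, "tz": 0.005, "spin": 0}]'

```text
time_s: 19.52
position: [0.4365, -0.1723, 0.0939]
eef_rot: [-0.0, 0.592, 0.806, -0.0]
wrist_force: [1.0, -0.2, -0.1]
opening: 0.0003
grasp_force: 0.3
```

```bash
python3 st.py relay; python3 ang.py relay r1
```

```text
bx,by,tipz 0.022785008104347634 -0.019693739940011938 0.08286006924886137 F [ 0.969  -0.1629 -0.086 ] 19.525 0.00033012019161899806
side vis 0.88 [(0, 14941), (0.05, 15183), (0.1, 15403), (0.2, 15798), (0.3, 15915), (0.5, 15448), (0.8, 14531), (1.1, 14714), (1.4, 15287), (1.8, 24117)]
[158. 395.] 0.92
0 [204.5 373.9]
0.1 [201.7 374.2]
0.3 [196.  373.5]
0.6 [187.4 369.8]
top vis 0.82 [(0, 21818), (0.05, 21861), (0.1, 21857), (0.2, 21667), (0.3, 21553), (0.5, 21446), (0.8, 22259), (1.1, 22415), (1.4, 21669), (1.8, 28616)]
[248. 428.] 0.66
0 [261.5 342.3]
0.1 [261.3 342.7]
0.3 [259.8 343.1]
0.6 [254.7 342.7]
```

Request:
jog_arm --plan '[{"tx": 0, "ty": -0.006, "tz": 0.005, "spin": 0}, {"tx": 0, "ty": -0.006, "tz": 0.005, "spin": 0}, {"tx": 0, "ty": -0.006, "tz": 0.006, "spin": 0}, {"tx": 0, "ty": -0.0055, "tz": 0.006, "spin": 0}, {"tx": 0, "ty": -0.0045, "tz": 0.0075, "spin": 0}, {"tx": 0, "ty": -0.0045, "tz": 0.0075, "spin": 0}, {"tx": 0, "ty": -0.003, "tz": 0.008, "spin": 0}, {"tx": 0, "ty": -0.003, "tz": 0.008, "spin": 0}]'

```text
time_s: 20.72
position: [0.4005, -0.1836, 0.0407]
eef_rot: [-0.0, 0.592, 0.806, -0.0]
wrist_force: [0.8, 0.4, 0.7]
opening: 0.001
grasp_force: 0.2
```

Request:
jog_arm --plan '[{"tx": 0, "ty": -0.003, "tz": 0.005, "spin": 0}, {"tx": 0, "ty": -0.003, "tz": 0.005, "spin": 0}, {"tx": 0, "ty": -0.002, "tz": 0.003, "spin": 0}, {"tx": 0, "ty": 0, "tz": 0, "spin": 0}]'

```text
time_s: 21.22
position: [0.3928, -0.1859, 0.0281]
eef_rot: [-0.0, 0.592, 0.806, -0.0]
wrist_force: [-1.1, -0.4, 0.2]
opening: 0.0003
grasp_force: 0.0
```

Request:
jog_arm --plan '[{"tx": 0, "ty": 0, "tz": 0.001, "spin": 0}, {"tx": 0, "ty": 0, "tz": 0.001, "spin": 0}, {"tx": 0, "ty": 0, "tz": 0, "spin": 0}]'

```text
time_s: 21.6
position: [0.393, -0.1859, 0.0263]
eef_rot: [0.0, 0.592, 0.806, 0.0]
wrist_force: [-1.0, -0.4, 0.1]
opening: 0.0005
grasp_force: 0.0
```

Request:
jog_arm --plan '[{"tx": 0, "ty": 0, "tz": 0.001, "spin": 0}, {"tx": 0, "ty": 0, "tz": 0.001, "spin": 0}, {"tx": 0, "ty": 0, "tz": 0, "spin": 0}]'

```text
time_s: 21.98
position: [0.393, -0.1859, 0.0242]
eef_rot: [-0.0, 0.592, 0.806, 0.0]
wrist_force: [-0.7, -0.5, -0.4]
opening: 0.0003
grasp_force: 0.0
```

Request:
jog_arm --plan '[{"tx": 0, "ty": 0, "tz": 0.0007, "spin": 0}, {"tx": 0, "ty": 0, "tz": 0, "spin": 0}]'

```text
time_s: 22.22
position: [0.393, -0.1859, 0.0235]
eef_rot: [-0.0, 0.592, 0.806, 0.0]
wrist_force: [0.4, 0.2, -0.1]
opening: 0.0004
grasp_force: 0.0
```

Request:
jog_arm --plan '[{"tx": 0, "ty": 0, "tz": 0.0007, "spin": 0}, {"tx": 0, "ty": 0, "tz": 0, "spin": 0}]'

```text
time_s: 22.48
position: [0.3931, -0.1859, 0.023]
eef_rot: [0.0, 0.592, 0.806, -0.0]
wrist_force: [-0.5, 0.7, 3.3]
opening: -0.0001
grasp_force: 1.8
```

Request:
jog_arm --plan '[{"tx": 0, "ty": 0, "tz": 0.0005, "spin": 0}, {"tx": 0, "ty": 0, "tz": 0, "spin": 0}]'

```text
time_s: 22.72
position: [0.3931, -0.186, 0.0228]
eef_rot: [0.0, 0.592, 0.806, -0.0]
wrist_force: [-3.3, 1.6, 10.6]
opening: 0.0005
grasp_force: 5.3
```

Request:
jog_arm --plan '[{"tx": 0, "ty": 0, "tz": -0.01, "spin": 0}, {"tx": 0, "ty": 0, "tz": -0.05, "spin": 0}, {"tx": 0, "ty": 0, "tz": -0.06, "spin": 0}, {"tx": 0, "ty": 0, "tz": -0.06, "spin": 0}, {"tx": -0.03, "ty": -0.04, "tz": 0, "spin": 0}, {"tx": -0.04, "ty": -0.04, "tz": 0, "spin": 0}, {"tx": -0.04, "ty": -0.04, "tz": 0, "spin": 0}, {"tx": -0.04, "ty": -0.04, "tz": 0, "spin": 0}]'

```text
time_s: 23.72
position: [0.2839, -0.3783, 0.2029]
eef_rot: [0.0, 0.592, 0.806, -0.0]
wrist_force: [0.6, -0.7, 1.3]
opening: 0.0
grasp_force: 0.0
```

Request:
jog_arm --plan '[{"tx": -0.04, "ty": -0.04, "tz": 0, "spin": 0}, {"tx": -0.04, "ty": -0.04, "tz": 0, "spin": 0}, {"tx": -0.03, "ty": -0.04, "tz": 0, "spin": 0}, {"tx": 0, "ty": 0, "tz": 0, "spin": 0}]'

```text
time_s: 24.22
position: [0.2014, -0.5192, 0.2019]
eef_rot: [-0.0, 0.594, 0.805, 0.0]
wrist_force: [0.6, 0.9, -1.0]
opening: 0.0005
grasp_force: 0.0
```

```bash
python3 ang.py conn e1|grep -v '^0'; python3 ang.py relay e2 |grep -v '^0'; python3 - <<'E'
from fit import *
I={c:cv2.cvtColor(cv2.imread(f"pics/e2{c}.png"),cv2.COLOR_BGR2RGB) for c in("top","side")}
J={c:cv2.cvtColor(cv2.imread(f"pics/{c[0]}0.png"),cv2.COLOR_BGR2RGB) for c in("top","side")}
for B in((.4561,-.4064,.2314,.05),(.4089,-.1603,.3035,.05)):
    x,f,v=fit(I,np.array(B),"c"); print(np.round(x,4),round(f,3))
for p in((.4,.35,-.1,1.75),):
    for K in(J,I): x,f,v=fit(K,np.array(p),"e"); print("empty",np.round(x,4),round(f,3))
d=cv2.absdiff(cv2.GaussianBlur(J["top"],(5,5),0),cv2.GaussianBlur(I["top"],(5,5),0)).max(2)>45
n,_,st,ct=cv2.connectedComponentsWithStats(d.astype(np.uint8))
print([(s[:5].tolist()) for s in st[1:] if s[4]>12])
s=sensors.get_state();print(s["position"],s["time_s"])
E
```

```text
side vis 0.8 [(0, 5649), (0.05, 6034), (0.1, 6447), (0.2, 7187), (0.3, 7789), (0.5, 8805), (0.8, 8296), (1.1, 7313), (1.4, 7473), (1.8, 13964)]
[158. 395.] 0.95
top vis 1.0 [(0, 3393), (0.05, 3654), (0.1, 3849), (0.2, 4176), (0.3, 4835), (0.5, 5847), (0.8, 6437), (1.1, 6014), (1.4, 4940), (1.8, 14355)]
[245. 427.] 0.95
side vis 0.92 [(0, 12590), (0.05, 13044), (0.1, 13540), (0.2, 14449), (0.3, 14985), (0.5, 15090), (0.8, 14448), (1.1, 14571), (1.4, 13699), (1.8, 22533)]
[156. 397.] 0.71
[183. 268.] 0.49
top vis 1.0 [(0, 32427), (0.05, 32595), (0.1, 32685), (0.2, 32554), (0.3, 32543), (0.5, 32495), (0.8, 32899), (1.1, 32702), (1.4, 32116), (1.8, 42232)]
[248. 428.] 0.57
[ 0.4556 -0.4075  0.2218 -0.192 ] 0.463
[ 0.4094 -0.1606  0.3059 -0.0442] 1.103
empty [ 0.4118  0.3705 -0.1531  1.6486] 0.27
empty [ 0.4119  0.3707 -0.1529  1.649 ] 0.273
[[382, 181, 72, 32, 1338], [300, 202, 62, 31, 913], [426, 211, 10, 16, 112], [259, 239, 17, 18, 31], [318, 240, 11, 11, 97], [420, 243, 16, 6, 65], [323, 246, 133, 30, 788], [336, 260, 15, 7, 63], [424, 263, 11, 8, 71], [467, 273, 16, 12, 146], [481, 287, 79, 46, 1295], [325, 311, 19, 3, 37], [348, 315, 22, 58, 209], [500, 315, 50, 22, 372], [224, 330, 17, 45, 206], [523, 333, 6, 6, 33], [371, 337, 100, 40, 667], [501, 339, 9, 7, 44], [498, 345, 7, 7, 25], [238, 353, 4, 9, 23], [243, 355, 9, 12, 52], [507, 356, 7, 13, 24], [253, 360, 11, 11, 70], [525, 362, 4, 8, 21], [539, 362, 21, 8, 98], [475, 373, 85, 47, 615], [329, 381, 34, 16, 65], [326, 395, 21, 7, 33]]
[ 0.20395318 -0.51714609  0.20265994] 24.625
```

```bash
python3 -c "
from workcell import job_done; print(job_done())"
```

```text
the job is handed in; nothing more can be done
None
```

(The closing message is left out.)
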